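Switch the lab bench from hotplate to vacuum pump

ROBOT

A 7-joint arm with a two-finger parallel gripper is mounted at the origin on the work surface. World frame = base frame: x ahead of the robot, y to its left, z up, the work surface at z = 0. Lengths are in m, angles in degrees, forces in N, time in s.
With the tool pointing down it reaches from about 0.375 to 0.925 m from the base axis. Payload 3.1 kg.
Tool frame: the origin (TCP) lies midway between the tips of the shut fingers; the grasp point (between the pads) lies 19 mm behind it (env.pinch_z is the y of the grasp point in the tool frame, in m); y points along the fingers, x is the direction in which the jaws open and shut, and the axes are right-handed (so a half turn about y gives the same grasp; the last joint's range is limited). The gripper opens to 85 mm and grips with 20 to 120 N. Pads are 22 mm wide; open, the fingers measure 114 mm over their backs; the gripper's body (76 mm by 85 mm) begins 54 mm behind the grasp point. The pads swing forward as they close: fully open they stand 13 mm farther back than shut.
Start: joints at [70.313, 21.939, 2.515, 91.553, -1.026, 66.532, -2.859], TCP at [0.158, -0.63, 0.231] pointing down, gripper open.
Joint ranges: [-149.38, 149.38], [-23.57, 123.04], [-84.95, 90], [0, 143.3], [-89.99, 269.99], [3.08, 112.72], [-163.45, 163.45]. Speed limits (degrees/s): [159.86, 159.86, 180, 180, 180, 180, 180].

INTERFACE

Orientations are given as [roll, pitch, yaw] about the fixed x, y, z axes, in that order (R = Rz(yaw) Ry(pitch) Rx(roll)).
In Python, from rig import env, imaging, nets gives the robot as it stands.
- The arm moves only by the tool drive_tool, never from a script. Its argument "targets" is a list that holds one entry, the list of rows, each a list of 7 numbers: the shift along the tool's x, y, z in m, then the turn, a rotation vector about the tool's x, y, z in rad, then the opening, from 0 (shut) to 1 (fully open). A call has 1 to 10 rows; each row shifts and turns the commanded pose from where the row before left it, along the tool's axes as they then stand; what a row does not reach is not made up. A row lasts 1/8 s, in which the tool goes at most 62.5 mm and 10.7 degrees, less where a joint would pass 70% of its speed; a pose out of reach is approached as far as the arm can. A call with a gripper value outside its range is refused whole. The fingers move at their own pace and stop on an object; "grip_force" is the grip in N (left out, the last holds). Time passes only in rows, so rows that do not move let the fingers close. It gives the time, the measured TCP pose, the force and the opening at its end, in the units of the state.
- env.state(): the state, without advancing time (a new reading comes with each control period).
- imaging.camera(name): name is "side" or "top" or "wrist"; returns the picture (384x512x3 uint8, red, green, blue); there is no depth.
- imaging.camera_params(name): a dict with "camera_matrix" (3x3 intrinsics, pixels), "k1" (the pictures are not rectified: a ray, as slopes to the right and down, at radius r is drawn at 1 + k1 r^2 times it, then the intrinsics apply), "rvec" (rotation vector, rad) and "tvec" (3), from world to camera coordinates, as OpenCV has them; the wrist camera has in their place "tool_from_camera" (4x4, takes a point from camera to tool coordinates, whose origin is the TCP and whose axes are the tool frame's). Camera axes: x right, y down, z forward; pixel columns grow to the right and rows downward; lengths in m; the calibration is good to about 2 mm. A picture is of the moment at which its call begins: read the wrist's pose just before it. camera_params takes no time and is no camera call.
- env.hand_in(): hands the job in, once; it reports no verdict.
Trained networks look in the newest picture that a camera, given by its name, has taken for a name from the list of things; names that differ only in an ending like _2 or _b are one class to them, and where a whole thing is asked for, a point or a joint stands for the part that bears it (a point fixed in the world has none). Each returns a list of dicts, best first, with "conf" (0 to 1); they miss things now and then, are a little off and sometimes report something else, mostly with a low value. They report only what shows in the picture. A call takes as long as a camera call.
- nets.search_frame(camera, target): "rect" ([left, top, width, height] in pixels, round what is visible of it).
- nets.place_of(camera, target): "at" ([column, row] in pixels: a listed point, or the origin of a listed thing).
The state is a dict: "clock": time; "joints": joint angles; "qd": joint speeds; "tau": joint torques, N m; "eef_pos": TCP position; "orientation": TCP orientation; "force": force on the tool from outside, world axes, zero at the start; "moment": the same for the moment, N m; "gripper_width": finger opening in m.
Only numpy, scipy, OpenCV 4.12 (cv2) and the standard library are available. Lean on these libraries where they do the work, as an engineer would, in place of code of your own. Each camera call takes 0.05 s, during which the arm holds its last target.

TASK

On the laboratory bench stand three toggle switch boxes. First switch off the hotplate by flipping the lever with the red ball over to its OFF end until it snaps home, then switch on the vacuum pump by flipping the lever with the green ball over to its ON end (the end with the white bar) until it snaps home; the circuit cannot carry both, so keep to this order. Leave the blue switch off.

Things in the scene. Friction and masses are not known exactly. Their poses are not given: they have to be found in the camera images.
- red_box: Dark grey switch box fixed to the bench, 110 (x) x 70 (y) x 46 mm high, red stripes on both long sides, one lever with a red ball on top. Origin: centre of its underside. Its +x end is ON, marked by a white bar across the top; its -x end is OFF. Lever: rod 10 mm thick, swinging in the box's x-z plane about a pivot 45 mm above the origin; ball 26 mm across, its centre 60 mm from the pivot (105 mm high when upright).
- red_lever (a joint): Toggle lever with the red ball, rad. 0 = OFF, leaning 0.5 rad to the box's -x (ball centre 29 mm off centre, 98 mm high); 0.5 = upright; 1.0 = ON, leaning 0.5 rad to +x. Snap-over spring: pushed at the ball it resists with up to 3 N; past upright it flips by itself to the other stop and stays. It starts ON.
- green_box: Dark grey switch box fixed to the bench, 110 (x) x 70 (y) x 46 mm high, green stripes on both long sides, one lever with a green ball on top. Origin: centre of its underside. Its +x end is ON, marked by a white bar across the top; its -x end is OFF. Lever: rod 10 mm thick, swinging in the box's x-z plane about a pivot 45 mm above the origin; ball 26 mm across, its centre 60 mm from the pivot (105 mm high when upright).
- green_lever (a joint): Toggle lever with the green ball, rad. 0 = OFF, leaning 0.5 rad to the box's -x (ball centre 29 mm off centre, 98 mm high); 0.5 = upright; 1.0 = ON, leaning 0.5 rad to +x. Snap-over spring: pushed at the ball it resists with up to 3 N; past upright it flips by itself to the other stop and stays. It starts OFF.
- blue_box: Dark grey switch box fixed to the bench, 110 (x) x 70 (y) x 46 mm high, blue stripes on both long sides, one lever with a blue ball on top. Origin: centre of its underside. Its +x end is ON, marked by a white bar across the top; its -x end is OFF. Lever: rod 10 mm thick, swinging in the box's x-z plane about a pivot 45 mm above the origin; ball 26 mm across, its centre 60 mm from the pivot (105 mm high when upright).
- blue_lever (a joint): Toggle lever with the blue ball, rad. 0 = OFF, leaning 0.5 rad to the box's -x (ball centre 29 mm off centre, 98 mm high); 0.5 = upright; 1.0 = ON, leaning 0.5 rad to +x. Snap-over spring: pushed at the ball it resists with up to 3 N; past upright it flips by itself to the other stop and stays. It starts OFF and is to be left so.

How it is judged:
By the outcome, as a careful person would: the job done as asked, in the order asked, and still so for the second after the job is handed in, with the robot touching nothing.
It also fails if it takes over 37 s, if anything falls off the work surface, if the arm or the gripper's body presses on something with over 40 N, if the wrist force passes 120 N, or if a joint passes its speed limit or range.

## Working session

There is one attempt and no reset: what is moved stays moved. The work goes in short steps, Python scripts to look and compute and a tool call to move; the robot and the scene stay as the last step left them, time stands still between calls to the robot, and variables do not carry over. Pictures are saved under pics/ and viewed, and the job is handed in when it is done.

Besides the shell and the picture viewer there is one more tool, called after "Request:" by a JSON object that holds its "api" and its "payload". drive_tool: Moves the arm, as the interface text tells. Its arguments: {"type":"object","properties":{"targets":{"type":"array","items":{"type":"array","items":{"type":"array","items":{"type":"number"}}}},"grip_force":{"type":"number"}},"required":["targets"]}

```bash
ls; mkdir -p pics
python3 - <<'E'
from rig import env, imaging, nets
import cv2
print(env.state())
for c in ["top","side"]:
    im=imaging.camera(c); cv2.imwrite(f"pics/{c}0.png",im[:,:,::-1])
    for t in ["red_box","green_box","blue_box"]:
        print(c,t,nets.place_of(c,t)[:2],nets.search_frame(c,t)[:2])
print(env.state()['clock'])
print(imaging.camera_params("top"),imaging.camera_params("side"))
E
```

```text
pics
{'clock': 0.0, 'joints': array([70.31209396, 21.99141613,  2.51224083, 91.64930459, -1.02597926,
       66.53003836, -2.85863846]), 'qd': array([ 0.04655788,  0.00836793,  0.05409786,  0.08793687, -0.11514782,
       -0.10907121, -0.01883052]), 'tau': array([-4.56860073e-05, -4.33461034e+01,  1.02413926e+00, -2.49512672e+01,
        1.04204388e-02,  1.13486341e-02,  6.38165403e-06]), 'eef_pos': array([ 0.15793909, -0.62955596,  0.22989157]), 'orientation': array([-90.00785687,   0.14805239, -75.91148827]), 'force': array([-0.58035863,  0.48985168,  0.37393631]), 'moment': array([ 0.01734338, -0.04253184, -0.057733  ]), 'gripper_width': 0.0855393021680411}
top red_box [{'at': [273.0, 222.7], 'conf': 0.81}] [{'rect': [248.0, 187.2, 48.1, 72.5], 'conf': 0.71}, {'rect': [112.0, 230.7, 26.7, 23.0], 'conf': 0.41}]
top green_box [{'at': [383.1, 238.6], 'conf': 0.93}] [{'rect': [361.0, 202.2, 46.2, 72.3], 'conf': 0.59}]
top blue_box [{'at': [144.2, 226.5], 'conf': 0.71}] [{'rect': [107.3, 188.4, 62.2, 76.3], 'conf': 0.86}]
side red_box [{'at': [241.2, 228.8], 'conf': 0.9}] [{'rect': [20
[... 231 characters left out ...]
52.5], 'conf': 0.91}, {'rect': [201.6, 177.3, 68.4, 72.1], 'conf': 0.39}]
0.7
{'camera_matrix': array([[455.42803138,   0.        , 255.24237272],
       [  0.        , 455.42803138, 199.88721952],
       [  0.        ,   0.        ,   1.        ]]), 'k1': -0.03623332600754655, 'rvec': array([ 2.1656985 , -2.19641669,  0.05570315]), 'tvec': array([0.02141554, 0.55553314, 0.74933232])} {'camera_matrix': array([[353.76414998,   0.        , 254.39417272],
       [  0.        , 353.76414998, 196.34463795],
       [  0.        ,   0.        ,   1.        ]]), 'k1': -0.06930366967907428, 'rvec': array([ 2.25246924, -0.55985701,  0.22063248]), 'tvec': array([-0.49493518,  0.22159501,  0.49626804])}
```

View pics/top0.png

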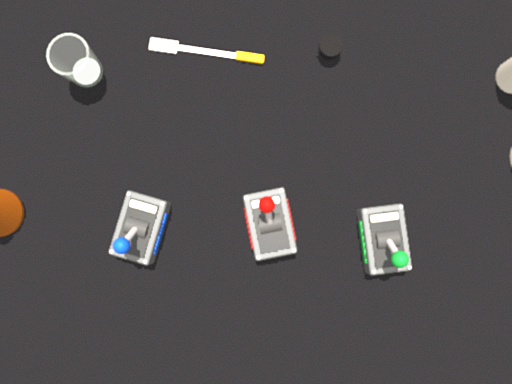

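View pics/side0.png

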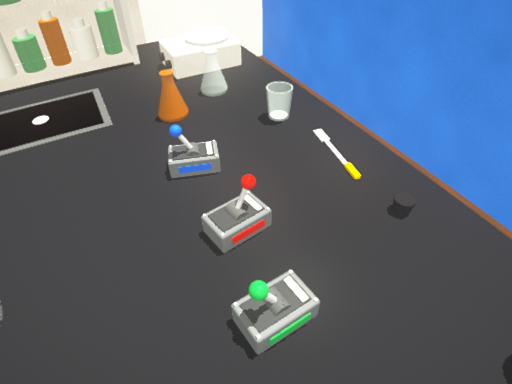

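```bash
cat > h.py <<'E'
import numpy as np, cv2
from rig import env, imaging, nets
def ray(c,uv):
    p=imaging.camera_params(c);K=p["camera_matrix"];k=p["k1"]
    xy=cv2.undistortPoints(np.array([[uv]],float),K,np.array([k,0,0,0.]))[0,0]
    R=cv2.Rodrigues(p["rvec"])[0];t=p["tvec"]
    return -R.T@t, R.T@np.array([xy[0],xy[1],1])
def atz(c,uv,z):
    o,d=ray(c,uv);return (o+d*(z-o[2])/d[2])
def tri(u1,u2):
    o1,d1=ray("top",u1);o2,d2=ray("side",u2)
    s=np.linalg.lstsq(np.c_[d1,-d2],o2-o1,rcond=None)[0]
    a=o1+s[0]*d1;b=o2+s[1]*d2
    return (a+b)/2,np.linalg.norm(a-b)
def ball(im,col,roi):
    x,y,w,h=roi;s=im[y:y+h,x:x+w].astype(int);i="rgb".index(col)
    o=[j for j in range(3) if j!=i]
    m=(s[...,i]>130)&(s[...,i]-s[...,o].max(2)>70)
    n,l,st,ce=cv2.connectedComponentsWithStats(m.astype(np.uint8))
    j=[k for k in range(1,n) if st[k,4]>15]
    return [(ce[k]+[x,y],st[k]) for k in j]
E
python3 - <<'E'
from h import *
T=cv2.imread("pics/top0.png")[:,:,::-1];S=cv2.imread("pics/side0.png")[:,:,::-1]
for c,rt,rs in [("r",(235,175,75,95),(195,165,85,90)),("g",(350,190,70,95),(225,265,100,90)),("b",(100,180,75,95),(160,115,65,65))]:
    print(c)
    for n,im,r in(("top",T,rt),("side",S,rs)):
        for ce,st in ball(im,c,r): print(n,ce.round(1),st)
    x,y,w,h=rt
    m=(cv2.cvtColor(T,cv2.COLOR_RGB2GRAY)[y:y+h,x:x+w]>55).astype(np.uint8)
    sub=T[y:y+h,x:x+w]
    wm=(sub.min(2)>215).astype(np.uint8)
    n,l,st,ce=cv2.connectedComponentsWithStats(wm);
    for k in range(1,n):
        if st[k,4]>25: print("white",ce[k]+[x,y],st[k,4],atz("top",ce[k]+[x,y],.047).round(4))
    cs,_=cv2.findContours(m,cv2.RETR_EXTERNAL,cv2.CHAIN_APPROX_NONE);k=max(cs,key=cv2.contourArea)
    print("rect",cv2.minAreaRect(k+np.array([x,y])))
for t,s in [((273,222.7),(241.2,228.8)),((383.1,238.6),(277.5,318)),((144.2,226.5),(195.7,162.5))]:
    print(atz("top",t,0).round(4),atz("side",s,0).round(4))
E
python3 -c "
import cv2;a=cv2.imread('pics/top0.png');cv2.imwrite('pics/z.png',cv2.resize(cv2.hconcat([a[180:280,235:310],a[190:290,350:425],a[180:280,100:175]]),None,fx=3.5,fy=3.5,interpolation=2))"
```

```text
r
top [266.4 204.2] [ 24  21  17  17 221]
top [291.2 219.1] [51 23 11 43 93]
top [247.9 228.3] [ 8 33 10 42 85]
side [248.  181.3] [ 46   9  15  16 191]
side [248.2 231.1] [ 37  54  33  25 248]
white [268.05139665 221.15418994] 895 [ 0.5191 -0.0071  0.047 ]
white [275.94230769 199.21153846] 52 [ 0.5545 -0.0204  0.047 ]
rect ((271.9999694824219, 221.99996948242188), (93.99998474121094, 73.99998474121094), 90.0)
g
top [362.6 241.3] [  9  31   8  42 109]
top [399.7 258.6] [ 42  61  17  16 220]
side [258.2 289.9] [ 24  15  20  21 323]
side [289.2 328.4] [ 45  48  41  32 268]
white [381.58198198 230.99279279] 555 [ 0.5006 -0.19    0.047 ]
white [383.99134199 216.76623377] 231 [ 0.5235 -0.1946  0.047 ]
white [391.76470588 245.01470588] 68 [ 0.4779 -0.2057  0.047 ]
rect ((384.5, 236.99996948242188), (93.99998474121094, 68.99998474121094), 90.0)
b
top [159.9 232.7] [ 53  33  14  41 117]
top [121.8 245.4] [ 13  57  17  17 154]
side [175.  130.4] [  9   9  13  13 108]
side [194.2 167.9] [ 18  48  33  10 194]
white [142.53133159 215.69060052] 766 [0.5308 0.1971 0.047 ]
white [130.67142857 232.68571429] 70 [0.5034 0.2165 0.047 ]
white [111.76666667 251.03333333] 30 [0.474  0.2474 0.047 ]
rect ((137.0, 226.99996948242188), (93.99998474121094, 73.99998474121094), 90.0)
[ 0.5172 -0.0162  0.    ] [ 0.523  -0.0136  0.    ]
[ 0.4873 -0.2045  0.    ] [ 0.492  -0.2017  0.    ]
[0.5137 0.2065 0.    ] [0.5203 0.222  0.    ]
```

View pics/z.png

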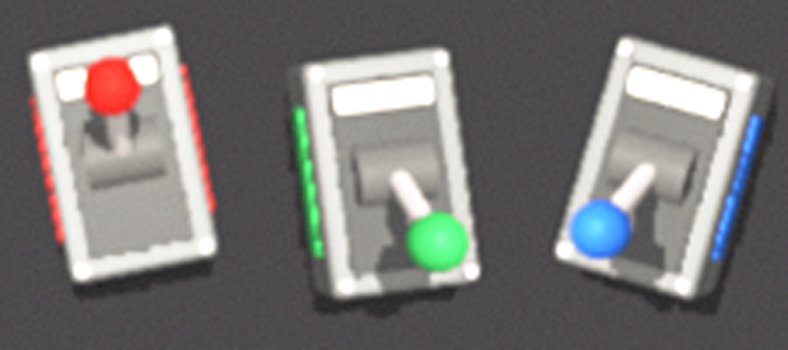

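```bash
cat > pose.py <<'E'
from h import *
D={"r":([(40,62),(165,35),(206,245),(82,270)],(0,235,180),(266.4,204.2),(248,181.3)),
"g":([(316,73),(440,58),(472,272),(345,286)],(262.5,350,190),(399.7,258.6),(258.2,289.9)),
"b":([(625,47),(747,80),(684,284),(565,250)],(525,100,180),(121.8,245.4),(175,130.4))}
for k,(cs,(o,a,b),bt,bs) in D.items():
    P=np.array([atz("top",((x-o)/3.5+a,y/3.5+b),.046) for x,y in cs])[:,:2]
    c=P.mean(0);ax=(P[0]+P[1]-P[2]-P[3])/2;L=np.linalg.norm(ax);ax/=L
    W=np.linalg.norm(P[0]-P[1]);yaw=np.degrees(np.arctan2(ax[1],ax[0]))
    B,e=tri(bt,bs)
    d=B[:2]-c;print(k,c.round(4),"yaw",yaw.round(1),"L,W",L.round(4),W.round(4),"ball",B.round(4),e.round(4),"ball local",(d@ax).round(4),(ax[0]*d[1]-ax[1]*d[0]).round(4))
E
python3 pose.py
python3 - <<'E'
from h import *
from scipy.spatial.transform import Rotation as R
s=env.state();print(s['clock']);print(R.from_euler("xyz",s["orientation"],degrees=True).as_matrix().round(3))
E
```

```text
r [ 0.5152 -0.0105] yaw 10.3 L,W 0.0984 0.0594 ball [ 0.5444 -0.0045  0.1001] 0.0015 ball local 0.0298 0.0006
g [ 0.4874 -0.1992] yaw 6.4 L,W 0.099 0.058 ball [ 0.4599 -0.2021  0.1001] 0.001 ball local -0.0277 0.0002
b [0.5123 0.2061] yaw -16.9 L,W 0.0985 0.0597 ball [0.485  0.2141 0.1012] 0.0009 ball local -0.0284 -0.0003
0.7
[[ 0.243  0.     0.97 ]
 [-0.97  -0.     0.243]
 [ 0.    -1.     0.   ]]
```

Request:
{"api": "drive_tool", "payload": {"targets": [[[-0.03, 0, 0.033, 0, 0, 0, 0], [-0.035, 0, 0.0385, 0, 0, 0, 0], [-0.035, 0, 0.0385, 0, 0, 0, 0], [-0.035, 0, 0.0385, 0, 0, 0, 0], [-0.035, 0, 0.0385, 0, 0, 0, 0], [-0.035, 0, 0.0385, 0, 0, 0, 0], [-0.035, 0, 0.0385, 0, 0, 0, 0], [-0.035, 0, 0.0385, 0, 0, 0, 0], [-0.035, 0, 0.0385, 0, 0, 0, 0], [-0.035, 0, 0.0385, 0, 0, 0, 0]]]}}

```text
clock: 1.95
eef_pos: [0.4432, -0.2022, 0.2317]
orientation: [-90.0, -0.1, -75.9]
force: [0.7, -0.6, 0.5]
gripper_width: 0.0
```

Request:
{"api": "drive_tool", "payload": {"targets": [[[-0.033, 0, 0.036, 0, 0, 0, 0], [-0.033, 0, 0.036, 0, 0, 0, 0], [-0.033, 0, 0.037, 0, 0, 0, 0], [-0.033, 0, 0.037, 0, 0, 0, 0], [-0.032, 0, 0.036, 0, 0, 0, 0], [0, 0, 0, 0, 0, 0, 0]]]}}

```text
clock: 2.7
eef_pos: [0.5805, 0.0059, 0.2318]
orientation: [-89.8, 0.2, -75.4]
force: [-0.2, -0.8, 0.8]
gripper_width: 0.0
```

```bash
cat > loc.py <<'E'
import sys
from h import *
from scipy.spatial.transform import Rotation as R
B={"r":(.5152,-.0105,10.3),"g":(.4874,-.1992,6.4)}
s=env.state();p=s["eef_pos"];M=R.from_euler("xyz",s["orientation"],degrees=True).as_matrix()
print("t",s["clock"],p.round(4),s["orientation"].round(1),"F",s["force"].round(1))
for k,(x,y,w) in B.items():
    a=np.radians(w);ax=np.array([np.cos(a),np.sin(a),0]);ay=np.array([-ax[1],ax[0],0]);d=p-[x,y,0]
    print(k,"local",(d@ax).round(4),(d@ay).round(4),"box +x in tool",(M.T@ax).round(3),"box +y in tool",(M.T@ay).round(3))
if len(sys.argv)>1:
    for c in("top","side"): cv2.imwrite(f"pics/{c}{sys.argv[1]}.png",imaging.camera(c)[:,:,::-1])
E
python3 loc.py 1; python3 -c "
import cv2;a=[cv2.imread(f'pics/{c}1.png')[100:340,110:450] for c in('top','side')];cv2.imwrite('pics/c1.png',cv2.hconcat(a))"
```

```text
t 2.7 [0.5805 0.0059 0.2318] [-89.8   0.2 -75.4] F [-0.2 -0.8  0.8]
r local 0.0672 0.0045 box +x in tool [0.074 0.003 0.997] box +y in tool [-0.997  0.003  0.074]
g local 0.1154 0.1935 box +x in tool [0.142 0.002 0.99 ] box +y in tool [-0.99   0.004  0.142]
```

View pics/c1.png

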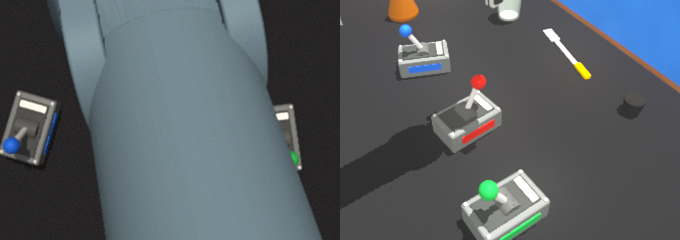

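View pics/side1.png

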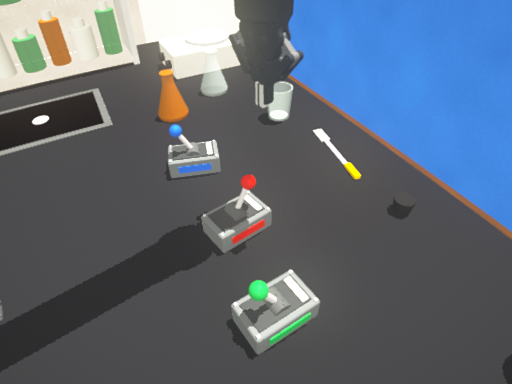

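Request:
{"api": "drive_tool", "payload": {"targets": [[[0.0045, 0.03, 0.005, 0, 0, 0, 0], [0, 0.04, 0, 0, 0, 0, 0], [0, 0.04, 0, 0, 0, 0, 0], [0, 0.032, 0, 0, 0, 0, 0], [0, 0, 0, 0, 0, 0, 0], [0, 0, 0, 0, 0, 0, 0]]]}}

```text
clock: 3.55
eef_pos: [0.5856, -0.0045, 0.0906]
orientation: [-89.9, -0.1, -76.0]
force: [-0.6, -0.0, 0.5]
gripper_width: -0.0
```

```bash
python3 loc.py 2
```

```text
t 3.55 [ 0.5856 -0.0045  0.0906] [-89.9  -0.1 -76. ] F [-0.6 -0.   0.5]
r local 0.0704 -0.0067 box +x in tool [0.064 0.002 0.998] box +y in tool [-0.998 -0.001  0.064]
g local 0.1193 0.1825 box +x in tool [0.132 0.002 0.991] box +y in tool [-0.991 -0.001  0.132]
```

View pics/side2.png

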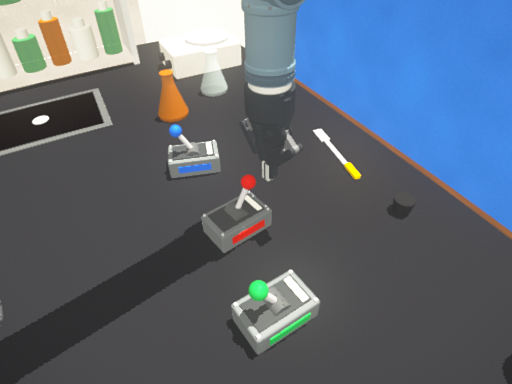

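Request:
{"api": "drive_tool", "payload": {"targets": [[[-0.007, 0, -0.004, 0, 0, 0, 0], [-0.0006, 0, -0.009, 0, 0, 0, 0], [-0.0006, 0, -0.009, 0, 0, 0, 0], [-0.0006, 0, -0.009, 0, 0, 0, 0], [-0.0006, 0, -0.009, 0, 0, 0, 0], [-0.0006, 0, -0.009, 0, 0, 0, 0], [-0.0006, 0, -0.009, 0, 0, 0, 0], [-0.0006, 0, -0.009, 0, 0, 0, 0], [0, 0, 0, 0, 0, 0, 0]]]}}

```text
clock: 4.78
eef_pos: [0.5154, -0.0092, 0.0886]
orientation: [-90.1, 0.0, -75.9]
force: [-0.1, -1.0, -0.6]
gripper_width: 0.0002
```

```bash
python3 loc.py 3
```

```text
t 4.775 [ 0.5154 -0.0092  0.0886] [-90.1   0.  -75.9] F [-0.1 -1.  -0.6]
r local 0.0004 0.0012 box +x in tool [ 0.066 -0.002  0.998] box +y in tool [-0.998 -0.     0.066]
g local 0.049 0.1857 box +x in tool [ 0.133 -0.002  0.991] box +y in tool [-0.991 -0.     0.133]
```

View pics/side3.png

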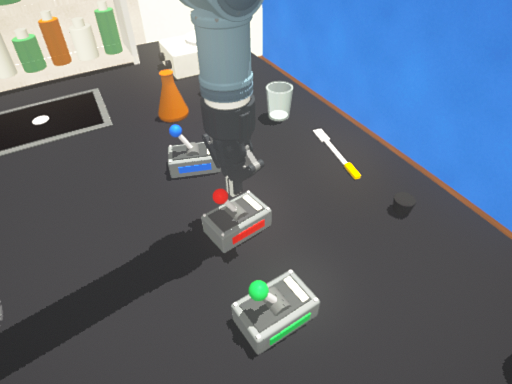

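Request:
{"api": "drive_tool", "payload": {"targets": [[[0, 0, 0.012, 0, 0, 0, 0], [0, -0.03, 0, 0, 0, 0, 0], [0, -0.04, 0, 0, 0, 0, 0], [0, -0.03, 0, 0, 0, 0, 0], [0.03, 0, -0.03, 0, 0, 0, 0], [0.036, 0, -0.035, 0, 0, 0, 0], [0.036, 0, -0.034, 0, 0, 0, 0], [0.036, 0, -0.034, 0, 0, 0, 0], [0.028, 0, -0.026, 0, 0, 0, 0], [0, 0, 0, 0, 0, 0, 0]]]}}

```text
clock: 6.12
eef_pos: [0.4142, -0.209, 0.1895]
orientation: [-90.0, -0.1, -76.3]
force: [-0.2, 1.1, 0.2]
gripper_width: -0.0002
```

```bash
python3 loc.py 4
```

```text
t 6.125 [ 0.4142 -0.209   0.1895] [-90.   -0.1 -76.3] F [-0.2  1.1  0.2]
r local -0.1349 -0.1773 box +x in tool [ 0.059 -0.     0.998] box +y in tool [-0.998 -0.001  0.059]
g local -0.0739 -0.0016 box +x in tool [0.127 0.    0.992] box +y in tool [-0.992 -0.001  0.127]
```

View pics/side4.png

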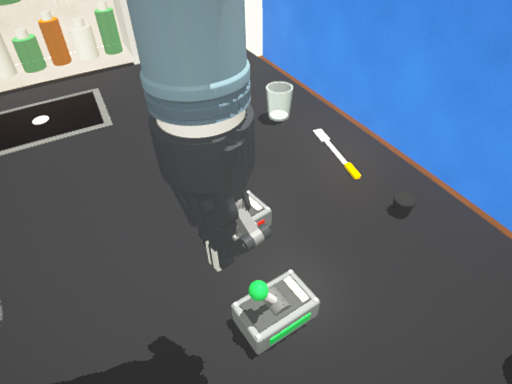

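Request:
{"api": "drive_tool", "payload": {"targets": [[[0, 0.03, 0, 0, 0, 0, 0], [0, 0.04, 0, 0, 0, 0, 0], [0, 0.03, 0, 0, 0, 0, 0], [0, 0, 0, 0, 0, 0, 0], [0, 0, 0, 0, 0, 0, 0]]]}}

```text
clock: 6.85
eef_pos: [0.4168, -0.2048, 0.0903]
orientation: [-89.9, -0.0, -75.8]
force: [-0.4, 0.1, 0.4]
gripper_width: -0.0005
```

```bash
python3 loc.py 5
```

```text
t 6.85 [ 0.4168 -0.2048  0.0903] [-89.9  -0.  -75.8] F [-0.4  0.1  0.4]
r local -0.1315 -0.1736 box +x in tool [0.068 0.002 0.998] box +y in tool [-0.998 -0.001  0.068]
g local -0.0708 0.0023 box +x in tool [0.136 0.002 0.991] box +y in tool [-0.991 -0.     0.136]
```

View pics/side5.png

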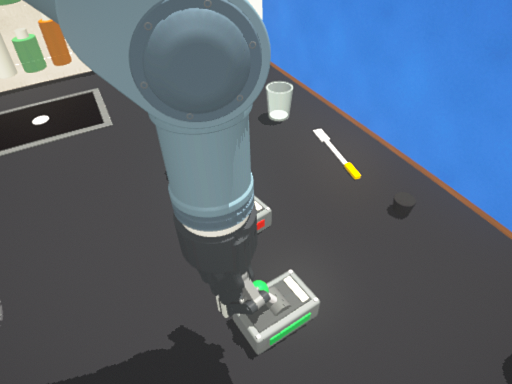

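Request:
{"api": "drive_tool", "payload": {"targets": [[[0.002, 0, 0.006, 0, 0, 0, 0], [0.0012, 0, 0.009, 0, 0, 0, 0], [0.0012, 0, 0.009, 0, 0, 0, 0], [0.0012, 0, 0.009, 0, 0, 0, 0], [0.0012, 0, 0.009, 0, 0, 0, 0], [0.0012, 0, 0.009, 0, 0, 0, 0], [0.0012, 0, 0.009, 0, 0, 0, 0], [0.0012, 0, 0.009, 0, 0, 0, 0], [0, 0, 0, 0, 0, 0, 0]]]}}

```text
clock: 8.07
eef_pos: [0.4859, -0.1981, 0.0894]
orientation: [-89.9, 0.0, -75.8]
force: [0.0, 0.1, -0.2]
gripper_width: -0.0002
```

```bash
python3 loc.py 6
```

```text
t 8.075 [ 0.4859 -0.1981  0.0894] [-89.9   0.  -75.8] F [ 0.   0.1 -0.2]
r local -0.0624 -0.1793 box +x in tool [0.067 0.001 0.998] box +y in tool [-0.998  0.     0.067]
g local -0.0014 0.0013 box +x in tool [0.135 0.001 0.991] box +y in tool [-0.991  0.     0.135]
```

View pics/side6.png

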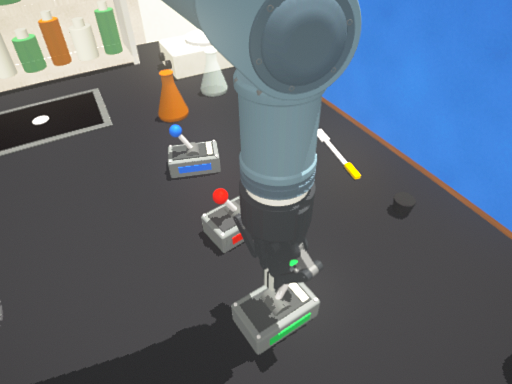

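Request:
{"api": "drive_tool", "payload": {"targets": [[[-0.0015, 0, -0.012, 0, 0, 0, 0], [0, -0.03, 0, 0, 0, 0, 0], [0, -0.04, 0, 0, 0, 0, 0], [0, -0.04, 0, 0, 0, 0, 0], [0.03, 0, 0, 0, 0, 0, 0], [0.05, 0, 0, 0, 0, 0, 0], [0.05, 0, 0, 0, 0, 0, 0], [0.05, 0, 0, 0, 0, 0, 0], [0.04, 0, 0, 0, 0, 0, 0], [0, 0, 0, 0, 0, 0, 0]]]}}

```text
clock: 9.43
eef_pos: [0.523, -0.4186, 0.1984]
orientation: [-90.1, -0.1, -76.3]
force: [-0.7, 0.8, -0.6]
gripper_width: -0.0001
```

```bash
python3 loc.py 7; python3 -c "
import cv2;a=[cv2.imread(f'pics/{c}7.png')[90:370,75:465] for c in('top','side')];cv2.imwrite('pics/c7.png',cv2.hconcat(a))"
python3 - <<'E'
from h import *
T=cv2.imread("pics/top7.png")[:,:,::-1];S=cv2.imread("pics/side7.png")[:,:,::-1]
for c,rt,rs in [("r",(235,175,75,95),(195,165,85,90)),("g",(350,180,70,105),(225,255,110,100)),("b",(100,180,75,95),(160,115,65,65))]:
    for n,im,r in(("top",T,rt),("side",S,rs)):
        for ce,st in ball(im,c,r): print(c,n,ce.round(1),st[2:])
E
```

```text
t 9.425 [ 0.523  -0.4186  0.1984] [-90.1  -0.1 -76.3] F [-0.7  0.8 -0.6]
r local -0.0653 -0.4029 box +x in tool [ 0.059 -0.002  0.998] box +y in tool [-0.998 -0.001  0.059]
g local 0.0109 -0.222 box +x in tool [ 0.127 -0.002  0.992] box +y in tool [-0.992 -0.001  0.127]
r top [291.3 219.4] [11 43 92]
r top [247.9 228.3] [10 42 85]
r top [274.  241.6] [ 17  18 243]
r side [220.  195.6] [ 16  16 202]
r side [248.2 231.1] [ 33  25 248]
g top [394.4 220.3] [ 17  17 215]
g top [362.6 241.3] [  8  42 107]
g side [294.1 268.8] [ 19  19 287]
g side [289.2 328.4] [ 41  32 268]
b top [159.9 232.7] [ 14  41 115]
b top [121.8 245.4] [ 17  17 153]
b side [175.  130.4] [ 13  13 107]
b side [194.3 167.9] [ 33  10 195]
```

View pics/c7.png

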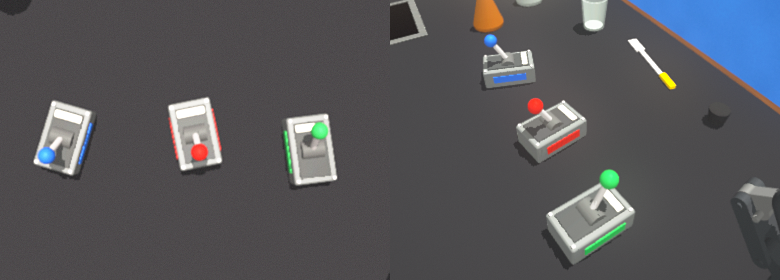

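Both views show red leaning to the OFF end (top view, 274, 242), green over its white bar (394, 220) and blue unmoved (122, 245). I'll check the lever offsets and then hand in.

Run:
```python
from h import *
for k,(x,y,w),t,s in [("r",(.5152,-.0105,10.3),(274,241.6),(220,195.6)),("g",(.4874,-.1992,6.4),(394.4,220.3),(294.1,268.8))]:
    B,e=tri(t,s);a=np.radians(w);print(k,B.round(4),e.round(4),((B[:2]-[x,y])@[np.cos(a),np.sin(a)]).round(4))
print(env.hand_in(),env.state()["clock"])
```

```text
r [ 0.488 -0.015  0.1  ] 0.0011 -0.0276
g [ 0.5171 -0.196   0.1002] 0.001 0.0299
the job is handed in; nothing more can be done
the job is handed in; nothing more can be done
```

I flipped the red lever to OFF first, then the green lever to ON, using the shut fingertips each time. I then backed the arm off clear of the boxes and handed in at about 9.4 s.

Last checks, from the top and side views after backing off:
- **Red:** the ball sits 27.6 mm to the OFF side of centre; the stop is at 29 mm.
- **Green:** the ball sits 29.9 mm to the ON side, over the white bar.
- **Blue:** the ball is at the same pixels as at the start, so it is still off.

The offsets from the stops are within the 2 mm calibration. The wrist forces I read after each move were no more than about 1.5 N. No check failed or disagreed.

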